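# Open the child-safe dishwasher-tablet caddy

### The job

Open the white dishwasher-tablet caddy: put a fingertip through the opening in its bamboo lid, press the orange child catch fully down and, while you hold it down, push the lid along so that it slides over the catch, then on until it is fully open. Work by pressing and pushing only: leave the caddy standing where it is, neither lifted nor shoved along the counter, do not disturb the things around it, and finish with your hand clear.

Things in the scene. Friction and masses are not known exactly. Their poses are not given: they have to be found in the camera images.
- caddy: Loose white plastic box on rubber feet, 230 (x) x 130 (y) x 83.5 mm high, about 0.87 kg in all; it slips at about 5 N sideways. Origin: centre of its underside; +x is the way the lid opens; z up. Bamboo lid 118 mm wide, 6 mm thick, top 80 mm above the counter, runs along x in grooves under 12 mm wide lips; it cannot lift off. Under it from x = 40 to 115 mm lies a fixed deck, top 70 mm up.
- lid (a joint): How far the lid has slid open along the caddy's +x, m: 0 shut, 0.100 against its open stop. About 1.2 N of friction, plus up to 1 N where it rubs on the catch; it stays where it is left. Shut, it moves only 1 mm before the raised catch stops it.
- opening (a point): Centre of the rectangular opening right through the lid, level with the lid's upper face; travels with the lid, axes as the caddy's. 48 mm along x by 46 mm along y. Lid shut: at caddy x = 71 mm, y = 0; fully open: at x = 171 mm, out past the end of the box. A fingertip in it can push its front (+x) edge.
- catch (a joint): How far the orange catch is pressed down, m: 0 up, 0.009 fully down; the lid can pass once it is pressed by more than 0.006. Spring: about 1.8 N to start, 4 N fully down. It rises when let go, or stays at about 0.006 under the lid once the lid is over it.
- catch_top (a point): Centre of the top of the orange catch, a spring plunger 36 (x) x 34 (y) mm at caddy x = 66 mm, y = 0, standing in the lid's opening. Up, its top is level with the lid's upper face; it lies 1 mm from the opening's rear edge and 11 mm from its front edge. Fully down, its top is 71 mm above the counter, 3 mm below the lid's underside, 1 mm above the deck.
- pot: Bystander: frosted glass pot with a hinged lid, loose, 86 mm across, 99 mm high; origin at the centre of its underside.
- tape: Bystander: translucent tape dispenser, loose, 125 x 50 x 70 mm high; origin at the centre of its underside, x along its length.
- clip: Bystander: lime green plastic bag clip, loose, 75 x 22 x 22 mm high; origin at its underside, x along its length.

How it is judged:
By the outcome, as a careful person would: the job done as asked, in the order asked, and still so for the second after the job is handed in, with the robot touching nothing.
It also fails if it takes over 35 s, if anything falls off the work surface, if the arm or the gripper's body presses on something with over 40 N, if the wrist force passes 120 N, or if a joint passes its speed limit or range.

### The arm

A 6-joint arm with a two-finger parallel gripper is mounted at the origin on the work surface. World frame = base frame: x ahead of the robot, y to its left, z up, the work surface at z = 0. Lengths are in mm, angles in rad, forces in N, time in s.
With the tool pointing down it reaches from about 300 to 775 mm from the base axis. Payload 14.6 kg.
Tool frame: the origin (TCP) lies midway between the tips of the shut fingers; the grasp point (between the pads) lies 19 mm behind it; z points along the fingers, x is the direction in which the jaws open and shut, and the axes are right-handed (so a half turn about z gives the same grasp; the last joint's range is limited). The gripper opens to 94 mm and grips with 3 to 60 N. Pads are 16 mm wide; open, the fingers measure 119 mm over their backs; the gripper's body (75 mm by 177 mm) begins 78 mm behind the grasp point.
Start: joints at [1.21, 0.3, 1.521, -0, 1.321, -0.067], TCP at [159.273, 526.423, 205.446] pointing down, gripper open.
Joint ranges: [-3.03, 3.03], [-0.79, 2.21], [0.23, 2.52], [-1.04, 4.18], [0, 3.07], [-2.55, 2.55]. Speed limits (rad/s): [2.22, 2.22, 2.57, 3.14, 3.14, 3.14].

### API

Orientations are given as a rotation vector (axis times angle).
In Python, from workcell import manip gives the robot as it stands.
- The arm moves only by the tool send_rows, never from a script. Its argument "commands" is one flat list of numbers, 6 for each row, row after row: the shift along the tool's x, y, z in mm, then the turn, a rotation vector about the tool's x, y, z in rad. A call has 1 to 8 rows; each row is the pose to reach, as a shift and turn from the pose measured when the call began, along the tool's axes at that moment; what a row does not reach only later rows make up. A row lasts 1/12 s, in which the tool goes at most 41.7 mm and 7.16 degrees, less where a joint would pass 70% of its speed; a pose out of reach is approached as far as the arm can. A call with a gripper value outside its range is refused whole. "hand" is the closure, from 0 (fully open) to 1 (shut), set as the call begins (left out, the last holds). The fingers move at their own pace and stop on an object; "force" is the grip in N (left out, the last holds). Time passes only in rows, so rows that repeat a pose let the fingers close. It gives the time, the measured TCP pose, the force and the opening at its end, in the units of the state.
- manip.sense(): the state, without advancing time (a new reading comes with each control period).
- manip.snapshot(name): name is "scene" or "top" or "wrist"; returns a dict with "color" (384x512x3 uint8, red, green, blue), "depth" (384x512 float32, mm along the optical axis (not along the pixel's ray), 0 where there is no reading), "mtx" (3x3 intrinsics, pixels), "world_from_camera" (4x4, takes a point from camera to world coordinates). Camera axes: x right, y down, z forward; pixel columns grow to the right and rows downward; lengths in mm; the calibration is good to about 2 mm. A picture is of the moment at which its call begins.
- manip.finish_job(): hands the job in, once; it reports no verdict.
The state is a dict: "t": time; "joints": joint angles; "joint_vel": joint speeds; "joint_torque": joint torques, N m; "ee_pos": TCP position; "tcp_rot": TCP orientation; "contact_force": force on the tool from outside, world axes, zero at the start; "moment": the same for the moment, N m; "width": finger opening in mm.
Only numpy, scipy, OpenCV 4.12 (cv2) and the standard library are available. Lean on these libraries where they do the work, as an engineer would, in place of code of your own. Each camera call takes 0.05 s, during which the arm holds its last target. There are 200 camera calls.

## Working session

There is one attempt and no reset: what is moved stays moved. The work goes in short steps, Python scripts to look and compute and a tool call to move; the robot and the scene stay as the last step left them, time stands still between calls to the robot, and variables do not carry over. Pictures are saved under pics/ and viewed, about 8 in all and at most 12, crops included, and the job is handed in when it is done.

Besides the shell and the picture viewer there is one more tool, called after "Request:" as name(argument=value, ...), one argument or row to a line, values as JSON. send_rows: Moves the arm, as the interface text tells. Its arguments: {"type":"object","properties":{"commands":{"type":"array"},"hand":{"type":"number"},"force":{"type":"number"}},"required":["commands"]}

```bash
mkdir -p pics
python3 - <<'E'
from workcell import manip
import cv2,numpy as np
s=manip.sense();print({k:np.round(v,3) for k,v in s.items()})
for n in("scene","top"):
    d=manip.snapshot(n);np.savez(f"pics/{n}0.npz",**d)
    cv2.imwrite(f"pics/{n}0.png",cv2.resize(d["color"][:,:,::-1],(800,600),interpolation=cv2.INTER_CUBIC))
    print(n,d["mtx"].round(1).tolist(),d["world_from_camera"].round(3).tolist())
E
```

```text
{'t': np.float64(0.0), 'joints': array([ 1.21 ,  0.3  ,  1.522, -0.   ,  1.321, -0.067]), 'joint_vel': array([-0.   , -0.002, -0.001,  0.001,  0.001, -0.   ]), 'joint_torque': array([-1.0000e-03, -5.3182e+01, -3.5274e+01,  7.1000e-02,  2.4000e-02,
       -0.0000e+00]), 'ee_pos': array([159.177, 526.188, 204.879]), 'tcp_rot': array([ 2.522e+00,  1.872e+00, -2.000e-03]), 'contact_force': array([-0.198, -0.888,  0.232]), 'moment': array([-0.05 ,  0.04 , -0.015]), 'width': np.float64(94.296)}
scene [[485.3, 0.0, 256.1], [0.0, 485.3, 192.3], [0.0, 0.0, 1.0]] [[0.829, 0.334, -0.449, 979.124], [0.559, -0.5, 0.662, -563.4], [-0.004, -0.799, -0.601, 619.076], [0.0, 0.0, 0.0, 1.0]]
top [[367.6, 0.0, 256.6], [0.0, 367.6, 188.8], [0.0, 0.0, 1.0]] [[0.122, -0.973, 0.198, 456.162], [-0.992, -0.119, 0.029, 41.256], [-0.005, -0.2, -0.98, 753.527], [0.0, 0.0, 0.0, 1.0]]
```

View pics/top0.png

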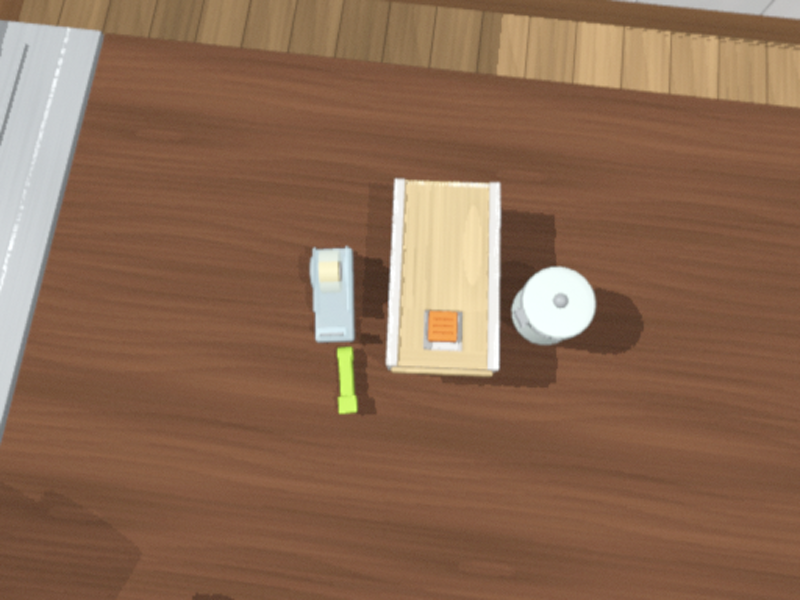

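View pics/scene0.png

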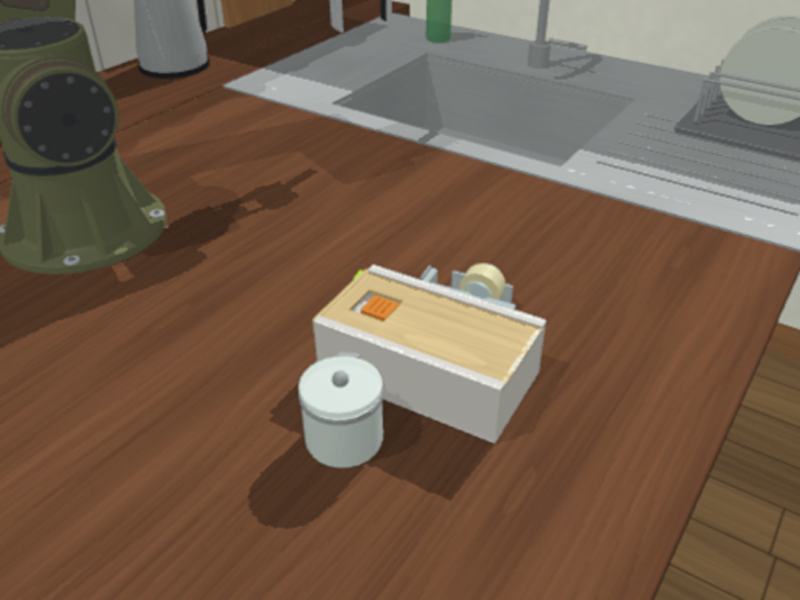

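```bash
cat > h.py <<'E'
import numpy as np
def ray(d,u,v): # full-res pixels
    T=d["world_from_camera"];r=T[:3,:3]@np.linalg.inv(d["mtx"])@[u,v,1];return T[:3,3],r
def onz(d,u,v,z):
    o,r=ray(d,u,v);return o+r*(z-o[2])/r[2]
def tri(a,b):
    (o1,r1),(o2,r2)=a,b;k=np.linalg.lstsq(np.c_[r1,-r2],o2-o1,rcond=None)[0]
    p,q=o1+k[0]*r1,o2+k[1]*r2;return (p+q)/2,np.linalg.norm(p-q)
E
python3 - <<'E'
import numpy as np,cv2
from h import *
T=np.load("pics/top0.npz");S=np.load("pics/scene0.npz")
s=.64
m={}
for n,d in(("top",T),("scene",S)):
    h=cv2.cvtColor(d["color"],cv2.COLOR_RGB2HSV);k=((h[...,0]>6)&(h[...,0]<17)&(h[...,1]>190)&(h[...,2]>190)).astype(np.uint8)
    c,l,st,ce=cv2.connectedComponentsWithStats(k);i=1+np.argmax(st[1:,4]);m[n]=ce[i];print(n,ce[i],st[i])
print("catch tri",tri(ray(T,*m["top"]),ray(S,*m["scene"])),"onz80",onz(T,*m["top"],80),onz(S,*m["scene"],80))
for nm,u,v in(("lip far L",395,180),("far R",500,183),("near L",387,368),("near R",498,370)):
    print(nm,onz(T,u*s,v*s,83.5).round(1),"depth",T["depth"][int(v*s)+(2 if v<300 else -2),int(u*s)])
print("scene far corner lip (545,322),(500,384)",onz(S,545*s,322*s,83.5),onz(S,500*s,384*s,83.5), tri(ray(T,395*s,180*s),ray(S,545*s,322*s)))
print("pot",onz(T,560*s,299*s,105)); print("tape",onz(T,333*s,295*s,50),"clip",onz(T,346*s,380*s,20))
for d,n,z in((T,"top",80),):
    im=d["color"][180:245,225:345,::-1];cv2.imwrite("pics/crop1.png",cv2.resize(im,None,fx=6.5,fy=6.5,interpolation=cv2.INTER_CUBIC))
E
```

```text
Traceback (most recent call last):
ValueError: attempt to get argmax of an empty sequence
```

Run:
```python
import numpy as np,cv2
from h import *
T=np.load("pics/top0.npz");S=np.load("pics/scene0.npz")
s=.64
print(T["color"][208,283],S["color"][196,243])
print("catch tri",tri(ray(T,443*s,326*s),ray(S,381*s,307*s)),"onz80",onz(T,443*s,326*s,80),onz(S,381*s,307*s,80))
for nm,u,v in(("lip far L",395,180),("far R",500,183),("near L",387,368),("near R",498,370)):
    print(nm,onz(T,u*s,v*s,83.5).round(1))
print("scene far corner lip (545,322),(500,384)",onz(S,545*s,322*s,83.5),onz(S,500*s,384*s,83.5), tri(ray(T,395*s,180*s),ray(S,545*s,322*s)))
print("pot",onz(T,560*s,299*s,105)); print("tape",onz(T,333*s,295*s,50),"clip",onz(T,346*s,380*s,20))
im=T["color"][180:245,225:345,::-1];cv2.imwrite("pics/crop1.png",cv2.resize(im,None,fx=6.5,fy=6.5,interpolation=cv2.INTER_CUBIC))
```

```text
[234 147  74] [209 125  49]
catch tri (array([562.31641763,   8.34667869,  77.83201373]), np.float64(2.9731454441922582)) onz80 [560.82167606   7.51378714  80.        ] [565.02024421   7.13699922  80.        ]
lip far L [734.9  86.5  83.5]
far R [746.6 -43.1  83.5]
near L [503.5  66.9  83.5]
near R [516.9 -61.1  83.5]
scene far corner lip (545,322),(500,384) [738.1654404   83.64502762  83.5       ] [743.8996079  -35.03362207  83.5       ] (array([736.54882987,  86.95527288,  80.43210991]), np.float64(0.8018520987659022))
pot [ 604.39870257 -121.24102529  105.        ]
tape [587.68903133 146.74186447  50.        ] clip [486.63215175 118.89681704  20.        ]
```

View pics/crop1.png

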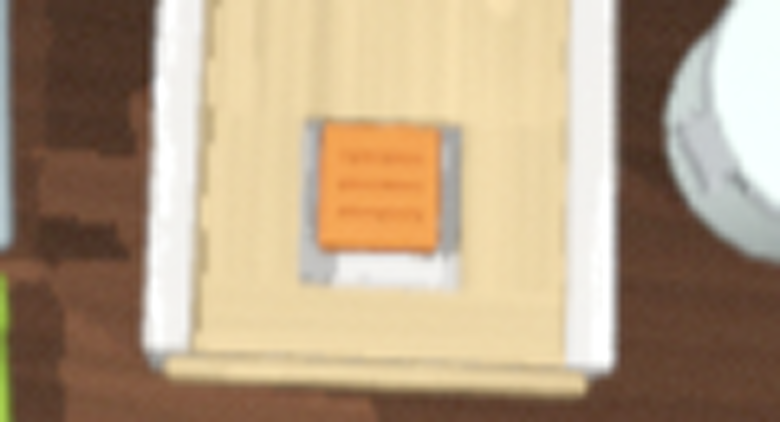

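The top crop shows the orange catch centred near (380,188). The opening spans x 300–462 and its front edge is at y≈285, so the lid opens toward the robot. The caddy is centred near (625,12) with +x at about 184.8°. I'll move over the catch with the fingers shut.

Request:
send_rows(
  commands=[-24, 33, 0, 0, 0, 0.075, -48, 66, 0, 0, 0, 0.15, -72, 99, 0, 0, 0, 0.225, -96, 132, 0, 0, 0, 0.3, -120, 165, 0, 0, 0, 0.375, -144, 198, 0, 0, 0, 0.45, -168, 231, 0, 0, 0, 0.525, -192, 264, 0, 0, 0, 0.6],
  hand=1,
  force=40,
)

```text
t: 0.77
ee_pos: [356.9, 264.2, 205.1]
tcp_rot: [2.964, 1.038, -0.001]
contact_force: [1.3, -0.3, 0.7]
width: 44.1
```

```bash
cat >> h.py <<'E'
from scipy.spatial.transform import Rotation as R
def go(s,p,yaw): # world target, jaw yaw deg, tool down -> tool-frame shift and turn
    R0=R.from_rotvec(s["tcp_rot"]);y=np.radians(yaw)
    Rt=R.from_matrix(np.c_[[np.cos(y),np.sin(y),0],[np.sin(y),-np.cos(y),0],[0,0,-1]])
    return R0.inv().apply(np.array(p)-s["ee_pos"]).round(1),(R0.inv()*Rt).as_rotvec().round(4)
E
python3 - <<'E'
from h import *; from workcell import manip
s=manip.sense();print(s["t"],s["ee_pos"],s["contact_force"],s["width"]);print(go(s,(555,7,200),4.8))
E
```

```text
0.7667 [356.91440954 264.15413913 205.08705565] [ 1.33321403 -0.28718604  0.6644121 ] 44.09434922683006
(array([ -5.6, 324.6,   5.3]), array([0.0008, 0.0008, 0.5897]))
```

Request:
send_rows(
  commands=[-1, 41, 0, 0, 0, 0.075, -1, 81, 0, 0, 0, 0.15, -2, 122, 0, 0, 0, 0.225, -3, 162, 0, 0, 0, 0.295, -3, 203, 0, 0, 0, 0.37, -4, 244, 0, 0, 0, 0.44, -5, 284, 2, 0, 0, 0.515, -6, 325, 5, 0, 0, 0.59],
)

```text
t: 1.43
ee_pos: [555.8, 4.5, 200.2]
tcp_rot: [3.138, 0.125, -0.001]
contact_force: [1.0, 0.4, 0.5]
width: 0.5
```

Request:
send_rows(
  commands=[0, 0, 0, 0, 0, 0, 0, 0, 0, 0, 0, 0],
)

```text
t: 1.6
ee_pos: [556.0, 2.9, 199.1]
tcp_rot: [3.139, 0.12, -0.003]
contact_force: [-0.0, 0.9, 0.1]
width: 1.0
```

Run:
```python
from h import *; from workcell import manip
import cv2
s=manip.sense();print(s["t"],s["ee_pos"],s["contact_force"],s["width"]);print(go(s,(555,7,120),4.8))
d=manip.snapshot("wrist");np.savez("pics/w1.npz",**d,ee=s["ee_pos"]);print(d["mtx"],d["world_from_camera"].round(3).tolist())
cv2.imwrite("pics/w1.png",cv2.resize(d["color"][:,:,::-1],(800,600),interpolation=cv2.INTER_CUBIC))
```

```text
1.6 [556.01187798   2.85954494 199.08192298] [-0.04492524  0.87883989  0.13465448] 0.9994367776578212
(array([-0.5, -4.3, 79.1]), array([ 0.0006,  0.0022, -0.007 ]))
[[338.98273764   0.         256.39586856]
 [  0.         338.98273764 190.30909946]
 [  0.           0.           1.        ]] [[0.997, 0.074, 0.017, 552.558], [0.076, -0.966, -0.248, 74.087], [-0.002, 0.248, -0.969, 378.808], [0.0, 0.0, 0.0, 1.0]]
```

View pics/w1.png

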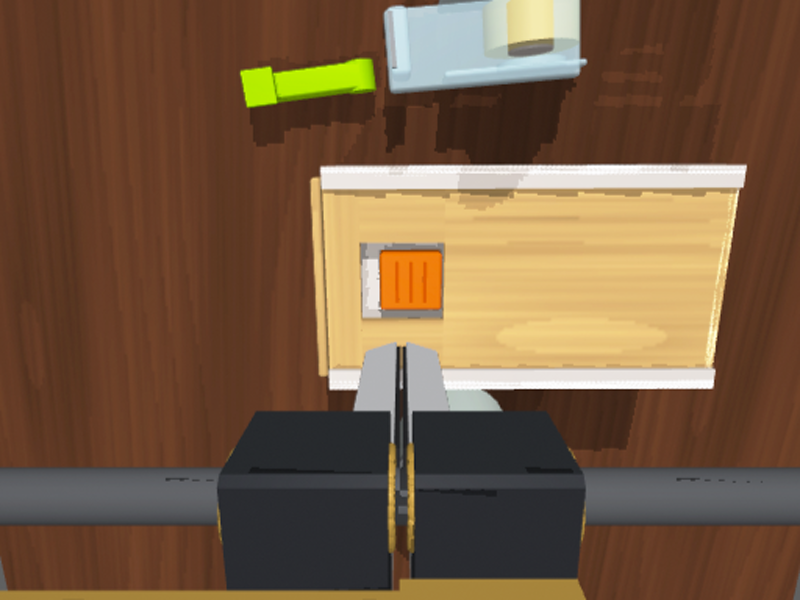

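Run:
```python
from h import *
d=np.load("pics/w1.npz");s=.64
T=np.load("pics/top0.npz");S=np.load("pics/scene0.npz")
P=[onz(d,u*s,v*s,80) for u,v in((361,243),(444,244),(443,319),(361,319))];print(np.round(P,1),"c",np.mean(P,0))
c=(411,281);print("catch",onz(d,c[0]*s,c[1]*s,80),"tri top",tri(ray(d,c[0]*s,c[1]*s),ray(T,443*s,326*s)),"tri scene",tri(ray(d,c[0]*s,c[1]*s),ray(S,381*s,307*s)))
for u,v in((321,167),(746,165),(330,388),(714,388)):print("lip",onz(d,u*s,v*s,83.5).round(1))
dp=d["depth"]
for u,v in((411,281),(600,280),(371,285),(200,300)):
    z=float(dp[int(v*s),int(u*s)]);o,r=ray(d,u*s,v*s);print("depth pt",(o+r*z).round(1))
```

```text
[[533.1  27.7  80. ]
 [580.1  30.8  80. ]
 [583.8 -13.5  80. ]
 [535.7 -17.2  80. ]] c [558.14579143   6.93178325  80.        ]
catch [563.14685047   7.87206348  80.        ] tri top (array([562.74014126,   6.63888804,  72.15923568]), np.float64(1.679669248128567)) tri scene (array([563.68409024,   7.97013748,  78.96682715]), np.float64(1.19116614944153))
lip [509.3  67.9  83.5]
lip [738.3  86.5  83.5]
lip [519.8 -60.9  83.5]
lip [750.  -43.   83.5]
depth pt [563.1   8.1  80.9]
depth pt [671.6  16.9  80.5]
depth pt [539.8   1.4  70.2]
depth pt [411.8 -36.    0.8]
```

The wrist view shows the opening at cols 361–444, rows 243–319, and the catch at (411,281). That puts the opening at (558,7) and the catch at (563,8), with the lid top at about 80 mm by depth, which agrees with the given geometry. Next I descend to just above the catch.

Request:
send_rows(
  commands=[-2, -2, 30, 0, 0, 0, -5, -4, 60, 0, 0, 0, -5, -4, 85, 0, 0, 0, -5, -4, 105, 0, 0, 0, -5, -4, 105, 0, 0, 0, -5, -4, 105, 0, 0, 0],
)

```text
t: 2.15
ee_pos: [549.5, 8.7, 94.8]
tcp_rot: [3.139, 0.127, -0.004]
contact_force: [0.3, -0.1, 0.8]
width: 0.7
```

Run:
```python
from h import *; from workcell import manip
import cv2
d=manip.snapshot("wrist");s=manip.sense();print(s["t"],s["ee_pos"],s["contact_force"],s["moment"]);print(go(s,(551,6.3,80),4.6))
np.savez("pics/w2.npz",**d,ee=s["ee_pos"])
cv2.imwrite("pics/w2.png",cv2.resize(d["color"][100:340,130:450,::-1],(800,600),interpolation=cv2.INTER_CUBIC))
```

```text
2.2 [550.22369705   8.50188107  95.84180152] [ 0.16261582 -0.19613876  0.32475187] [-0.05937088  0.05191315  0.03838274]
(array([ 0.6,  2.2, 15.8]), array([0.0006, 0.0007, 0.0003]))
```

View pics/w2.png

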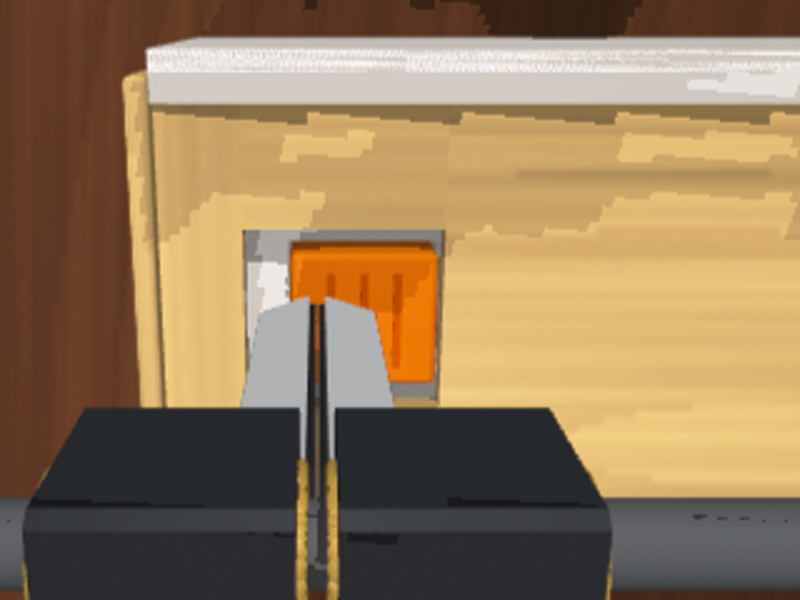

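The crop shows the fingertips (cols 262–375, row 312) over the front part of the catch, just behind the opening's front edge (col 245). Now I press down in steps.

Request:
send_rows(
  commands=[1, 2, 8, 0, 0, 0, 1, 2, 13, 0, 0, 0, 1, 2, 13, 0, 0, 0],
)

```text
t: 2.45
ee_pos: [551.2, 6.6, 82.5]
tcp_rot: [3.138, 0.127, -0.001]
contact_force: [-0.6, 1.3, 0.5]
width: 0.5
```

Request:
send_rows(
  commands=[0, 0, 2, 0, 0, 0, 0, 0, 4, 0, 0, 0, 0, 0, 5, 0, 0, 0, 0, 0, 5, 0, 0, 0],
)

```text
t: 2.78
ee_pos: [551.3, 6.6, 77.5]
tcp_rot: [3.138, 0.127, -0.001]
contact_force: [0.2, 0.0, 2.7]
width: 0.3
```

Request:
send_rows(
  commands=[0, 0, 2, 0, 0, 0, 0, 0, 4, 0, 0, 0, 0, 0, 5.5, 0, 0, 0, 0, 0, 5.5, 0, 0, 0],
)

```text
t: 3.12
ee_pos: [551.4, 6.6, 71.8]
tcp_rot: [3.138, 0.127, -0.001]
contact_force: [-1.0, 0.6, 3.4]
width: 0.4
```

Request:
send_rows(
  commands=[0, 0, 0.5, 0, 0, 0, 0, 0, 1, 0, 0, 0, 0, 0, 1, 0, 0, 0],
)

```text
t: 3.37
ee_pos: [551.4, 6.6, 71.1]
tcp_rot: [3.138, 0.127, -0.001]
contact_force: [-1.7, -0.1, 6.5]
width: 0.8
```

Force of 6.5 N at z = 71.1 exceeds the 4 N spring, so the catch is at its bottom stop. I ease off slightly and push the lid.

Request:
send_rows(
  commands=[-1.5, 0, -0.3, 0, 0, 0, -3, 0, -0.3, 0, 0, 0, -4.5, 0, -0.3, 0, 0, 0, -6, 0, -0.3, 0, 0, 0, -7, 0, -0.3, 0, 0, 0],
)

```text
t: 3.78
ee_pos: [544.4, 6.0, 71.5]
tcp_rot: [3.138, 0.127, 0.0]
contact_force: [4.2, 0.4, 4.2]
width: 0.1
```

Request:
send_rows(
  commands=[-1.5, 0, 0, 0, 0, 0, -3, 0, 0, 0, 0, 0, -4.5, 0, 0, 0, 0, 0, -6, 0, 0, 0, 0, 0],
)

```text
t: 4.12
ee_pos: [538.0, 5.5, 71.4]
tcp_rot: [3.138, 0.127, -0.001]
contact_force: [0.5, 0.5, 5.8]
width: 0.4
```

Run:
```python
from h import *; from workcell import manip
import cv2
d=manip.snapshot("wrist");s=manip.sense();print(s["t"],s["ee_pos"],s["contact_force"],s["moment"]);print(go(s,(551,6.3,80),4.6))
np.savez("pics/w3.npz",**d,ee=s["ee_pos"])
cv2.imwrite("pics/w3.png",cv2.resize(d["color"][100:340,130:450,::-1],(800,600),interpolation=cv2.INTER_CUBIC))
```

```text
4.1667 [537.71998529   5.47123332  71.38548182] [-0.03737935  0.21390743  5.24228813] [-0.12027074  0.0439695  -0.00280605]
(array([13.3,  0.2, -8.6]), array([0.0006, 0.0011, 0.0004]))
```

View pics/w3.png

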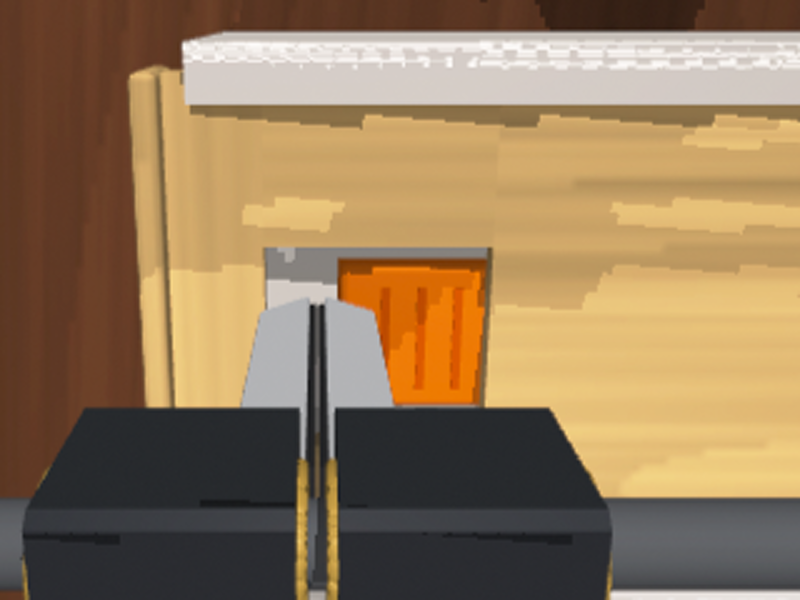

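Run:
```python
from h import *; from workcell import manip
f=lambda d,u,v,z:onz(d,130+u/2.5,100+v/2.5,z).round(1)
for n,L in (("w2",(("lipTL",148,47,83.5),("front edge",244,270,80),("rear edge",442,270,80),("catch L",290,270,80),("knob",125,90,80))),
            ("w3",(("lipTL",183,42,83.5),("front edge",265,280,80),("rear edge",490,280,80),("catch L",338,280,71),("knob",132,75,80)))):
    d=np.load(f"pics/{n}.npz")
    for k,u,v,z in L: print(n,k,f(d,u,v,z))
d=manip.snapshot("top");np.savez("pics/t2.npz",**d)
import cv2;cv2.imwrite("pics/t2.png",cv2.resize(d["color"][90:260,200:400,::-1],(800,680)))
# caddy displacement at its far end, seen from top: sub-pixel shift vs start
a=np.load("pics/top0.npz")["color"];g=lambda i:cv2.cvtColor(i,cv2.COLOR_RGB2GRAY).astype(np.float32)
for nm,(r0,r1,c0,c1) in {"far end":(108,140,240,335),"pot":(165,225,325,385),"clip":(218,268,208,235),"tape":(155,222,195,232)}.items():
    print(nm,cv2.phaseCorrelate(g(a)[r0:r1,c0:c1],g(d["color"])[r0:r1,c0:c1]))
```

```text
w2 lipTL [509.1  68.7  83.5]
w2 front edge [533.1  17.9  80. ]
w2 rear edge [580.4  21.8  80. ]
w2 catch L [544.1  18.8  80. ]
w2 knob [503.5  58.5  80. ]
w3 lipTL [508.8  68.3  83.5]
w3 front edge [527.7  20.2  80. ]
w3 rear edge [575.2  24.1  80. ]
w3 catch L [543.6  18.6  71. ]
w3 knob [498.4  60.9  80. ]
far end ((-0.09074458911114647, 0.004638372093440424), 0.9883371588463584)
pot ((-0.06230374835335439, -0.1270601952800554), 0.6405360039075215)
clip ((0.35807558085981483, -0.11923449904231731), 0.934040224287245)
tape ((-0.03723724115133109, -0.062186917466611646), 1.0104889800151189)
```

The caddy hasn't moved (lip corner and far end within 0.4 mm). The lid has moved about 5.4 mm and is now over the catch. I continue the push.

Request:
send_rows(
  commands=[-2, 0, 0, 0, 0, 0, -4, 0, 0, 0, 0, 0, -7, 0, -0.3, 0, 0, 0, -10, 0, -0.3, 0, 0, 0, -14, 0, -0.3, 0, 0, 0, -18, 0, -0.3, 0, 0, 0, -22, 0, -0.3, 0, 0, 0, -26, 0, -0.3, 0, 0, 0],
)

```text
t: 4.88
ee_pos: [511.3, 3.3, 71.6]
tcp_rot: [3.138, 0.127, -0.002]
contact_force: [2.4, -0.1, 0.1]
width: 0.5
```

Request:
send_rows(
  commands=[-4, 0, 0, 0, 0, 0, -8, 0, 0, 0, 0, 0, -12, 0, 0, 0, 0, 0, -16, 0, 0, 0, 0, 0, -20, 0, 0, 0, 0, 0, -24, 0, 0, 0, 0, 0, -28, 0, 0, 0, 0, 0, -32, 0, 0, 0, 0, 0],
)

```text
t: 5.55
ee_pos: [479.0, 0.7, 71.7]
tcp_rot: [3.138, 0.127, -0.002]
contact_force: [3.2, -0.4, -0.2]
width: 0.6
```

Request:
send_rows(
  commands=[-4, 0, 0, 0, 0, 0, -8, 0, 0, 0, 0, 0, -12, 0, 0, 0, 0, 0, -16, 0, 0, 0, 0, 0, -20, 0, 0, 0, 0, 0, -24, 0, 0, 0, 0, 0, -26, 0, 0, 0, 0, 0, -26, 0, 0, 0, 0, 0],
)

```text
t: 6.22
ee_pos: [452.6, -1.4, 71.7]
tcp_rot: [3.138, 0.127, -0.003]
contact_force: [1.7, -0.5, 1.0]
width: 0.3
```

Run:
```python
from h import *; from workcell import manip
import cv2
d=manip.snapshot("wrist");s=manip.sense();print(s["t"],s["ee_pos"],s["contact_force"],go(s,(551,6.3,80),4.6))
np.savez("pics/w4.npz",**d,ee=s["ee_pos"])
cv2.imwrite("pics/w4.png",cv2.resize(d["color"][100:340,130:450,::-1],(800,600),interpolation=cv2.INTER_CUBIC))
a=np.load("pics/top0.npz")["color"];d=manip.snapshot("top");g=lambda i:cv2.cvtColor(i,cv2.COLOR_RGB2GRAY).astype(np.float32)
print(cv2.phaseCorrelate(g(a)[108:128,240:335],g(d["color"])[108:128,240:335]))
```

```text
6.2667 [452.69057822  -1.38073872  71.68014772] [ 0.26236051 -0.19583178  0.83214563] (array([98.6,  0.3, -8.5]), array([0.0005, 0.0022, 0.0004]))
((0.0038398074699941276, -0.03088776115766656), 0.868883965909481)
```

View pics/w4.png

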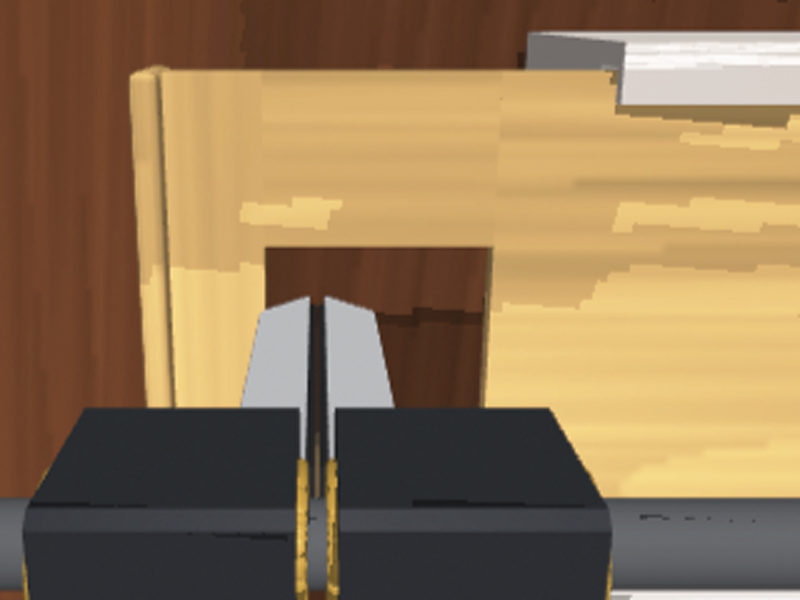

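The picture shows the lid far out, with its opening past the box end and the finger on its front edge (col 262). By TCP travel it is about 91 mm open and the caddy hasn't moved. I approach the stop gently.

Request:
send_rows(
  commands=[-1, 0, 0, 0, 0, 0, -2, 0, 0, 0, 0, 0, -3, 0, 0, 0, 0, 0, -4, 0, 0, 0, 0, 0, -5, 0, 0, 0, 0, 0, -6, 0, 0, 0, 0, 0, -7, 0, 0, 0, 0, 0],
)

```text
t: 6.9
ee_pos: [445.7, -1.9, 71.6]
tcp_rot: [3.138, 0.127, -0.004]
contact_force: [2.6, 0.1, 0.6]
width: 0.6
```

Request:
send_rows(
  commands=[-0.5, 0, 0, 0, 0, 0, -1, 0, 0, 0, 0, 0],
)

```text
t: 7.07
ee_pos: [444.7, -2.0, 71.7]
tcp_rot: [3.138, 0.127, -0.003]
contact_force: [2.3, 0.6, 0.2]
width: 0.3
```

Request:
send_rows(
  commands=[-0.4, 0, 0, 0, 0, 0, -0.8, 0, 0, 0, 0, 0],
)

```text
t: 7.23
ee_pos: [443.8, -2.1, 71.7]
tcp_rot: [3.138, 0.127, -0.003]
contact_force: [3.3, 0.6, 0.6]
width: 0.3
```

Request:
send_rows(
  commands=[-0.3, 0, 0, 0, 0, 0, -0.6, 0, 0, 0, 0, 0],
)

```text
t: 7.4
ee_pos: [443.2, -2.1, 71.7]
tcp_rot: [3.138, 0.127, -0.003]
contact_force: [2.9, -1.3, -0.3]
width: 0.8
```

Run:
```python
from h import *; from workcell import manip
import cv2
d=manip.snapshot("wrist");s=manip.sense();print(s["t"],s["ee_pos"],s["contact_force"])
np.savez("pics/w5.npz",**d,ee=s["ee_pos"])
cv2.imwrite("pics/w5.png",cv2.resize(d["color"][100:340,130:450,::-1],(800,600),interpolation=cv2.INTER_CUBIC))
a=np.load("pics/top0.npz")["color"];d=manip.snapshot("top");g=lambda i:cv2.cvtColor(i,cv2.COLOR_RGB2GRAY).astype(np.float32)
print(cv2.phaseCorrelate(g(a)[100:124,240:335],g(d["color"])[100:124,240:335]))
```

```text
7.45 [443.18976719  -2.14744526  71.6886413 ] [2.86985959 0.50796039 0.31105131]
((0.10599030759006922, -0.10736129070392586), 0.8494020104408264)
```

View pics/w5.png

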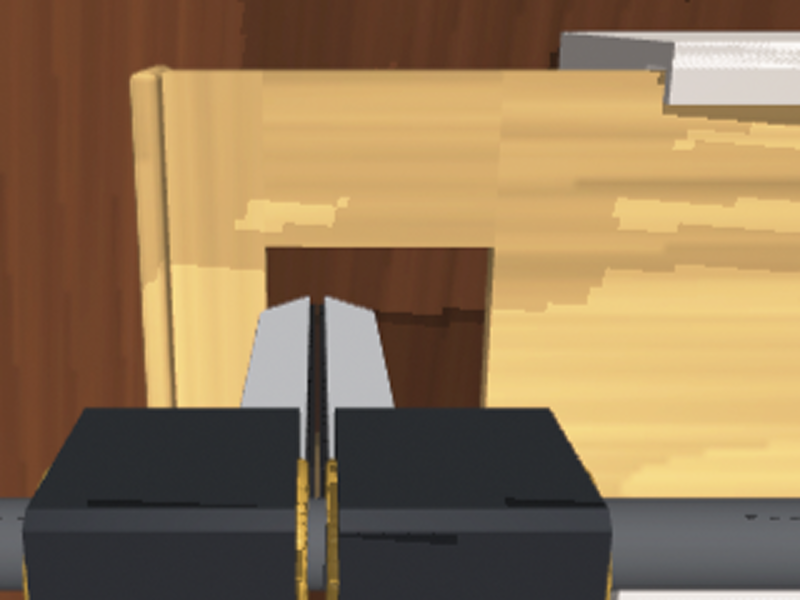

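Run:
```python
from h import *
d=np.load("pics/w5.npz");f=lambda u,v,z:onz(d,130+u/2.5,100+v/2.5,z).round(1)
print("lipTL",f(674,43,83.5),"front",f(266,280,80),"rear",f(490,280,80),"knob",f(132,75,80))
```

```text
lipTL [508.8  68.2  83.5] front [433.1  12.5  80. ] rear [480.5  16.4  80. ] knob [403.6  53.3  80. ]
```

Request:
send_rows(
  commands=[-0.3, 0, 0, 0, 0, 0, -0.3, 0, 0, 0, 0, 0],
)

```text
t: 7.67
ee_pos: [443.0, -2.2, 71.8]
tcp_rot: [3.138, 0.127, -0.003]
contact_force: [4.1, -0.1, -0.1]
width: 0.5
```

The front edge has moved 100 mm relative to the box. Force rises to 4.1 N over 0.2 mm, so the lid is on its stop. I back off from the edge and lift clear.

Request:
send_rows(
  commands=[2, 0, 0, 0, 0, 0, 6, 0, 0, 0, 0, 0, 10, 0, 0, 0, 0, 0, 10, 0, -8, 0, 0, 0, 10, 0, -25, 0, 0, 0, 10, 0, -55, 0, 0, 0, 10, 0, -95, 0, 0, 0, 10, 0, -135, 0, 0, 0],
)

```text
t: 8.33
ee_pos: [452.5, -1.2, 208.5]
tcp_rot: [3.139, 0.127, -0.005]
contact_force: [0.1, 0.1, 0.1]
width: 0.3
```

Request:
send_rows(
  commands=[-20, 0, -10, 0, 0, 0, -50, 0, -20, 0, 0, 0, -70, 0, -20, 0, 0, 0, -70, 0, -20, 0, 0, 0],
)

```text
t: 8.67
ee_pos: [380.6, -6.9, 229.9]
tcp_rot: [3.138, 0.127, -0.003]
contact_force: [-0.6, -0.6, 0.0]
width: 0.5
```

Run:
```python
from h import *; from workcell import manip
import cv2
s=manip.sense();print(s["t"],s["ee_pos"],s["contact_force"])
g=lambda i:cv2.cvtColor(i,cv2.COLOR_RGB2GRAY).astype(np.float32)
for n in("top","scene"):
    d=manip.snapshot(n);cv2.imwrite(f"pics/{n}F.png",cv2.resize(d["color"][:,:,::-1],(800,600)))
    a=np.load(f"pics/{n}0.npz")["color"]
    for nm,(r0,r1,c0,c1) in ({"far":(100,124,240,335),"pot":(165,225,325,385),"clip":(218,268,208,235),"tape":(155,222,195,232)} if n=="top" else {"far corner":(195,290,280,360),"pot":(225,300,185,250)}).items():
        print(n,nm,np.round(cv2.phaseCorrelate(g(a)[r0:r1,c0:c1],g(d["color"])[r0:r1,c0:c1])[0],2))
```

```text
8.6667 [380.58424157  -6.87618065 229.9447225 ] [-0.62315746 -0.64507953  0.00392003]
top far [ 0.19 -0.12]
top pot [-0.    0.03]
top clip [ 0.62 -0.2 ]
top tape [-0.03 -0.14]
scene far corner [-0.06  0.05]
scene pot [0.   0.46]
```

View pics/sceneF.png

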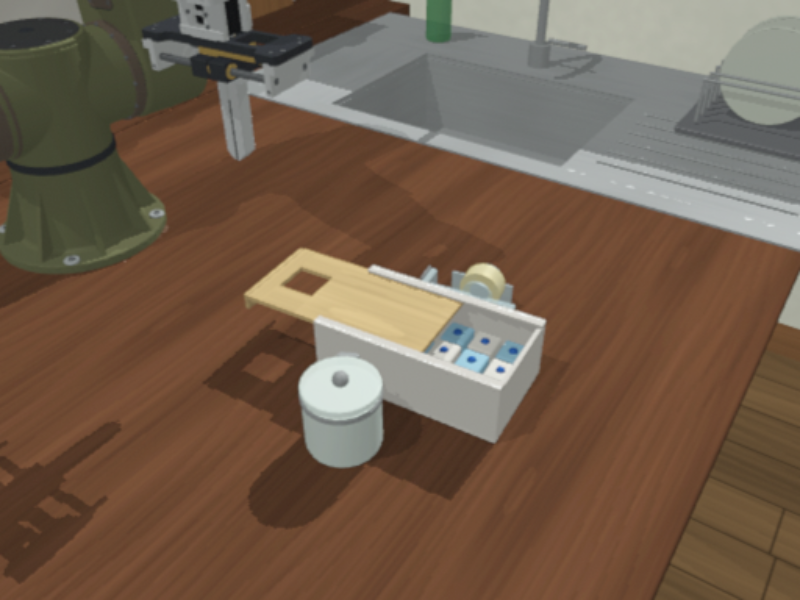

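The scene view shows the lid fully out, with its front end at about (275,275). The tablets are visible and the hand is clear. The pot, tape and box corners (545,322) and (497,440) are where they were. I'm handing in.

```bash
python3 -c "
from workcell import manip
print(manip.finish_job())"
```

```text
the job is handed in; nothing more can be done
None
```

The caddy is open and handed in at about 8.7 s of robot time. I pressed the catch down with the shut fingertips, held it while the lid slid over it, then pushed the lid to its open stop and lifted the hand clear.

- **Catch:** it bottomed at z ≈ 71 mm, where the force reached 6.5 N, above the 4 N spring. About 5 N was still on it once the lid had moved about 5 mm over it.
- **Lid:** its front edge moved 100 mm relative to the box. At the end the force rose to 4.1 N over 0.2 mm, which fits the stop.
- **Caddy:** the lip corner stayed within about 0.5 mm, and the far-end image shift was 0.2 px or less.
- **Bystanders:** the tape showed no real shift. The pot showed none from above, but 0.46 px in the scene view. The clip showed 0.6 px from above. I put both down to shadow changes because nothing touched those things, but I did not check them separately.
- **Disagreement:** my first estimate of the fingertip length was about 2 mm too long on each side, so the lid started moving later than planned, with no ill effect. One height from the top and wrist views came out at 72 mm instead of 80 mm. The depth image (81 mm) and the other two view pairs (78 and 79 mm) agreed with the text, so I used those.

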